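# Return the long block to its bay and latch it

## Task

Put the long wooden block back into its own storage bay, the one with the long bar on its label: slide it in through the front until it is fully home against the back wall. Then swing that bay's wire bail over and all the way down in front of the block, into its catches. Leave the other two blocks, the other bays' bails and the roll of tape as they are.

Things in the scene. Friction and masses are not known exactly. Their poses are not given: they have to be found in the camera images.
- block_long: the long wooden block, bevelled beech, 42 mm (x) by 105 mm (y) by 28 mm high, about 0.11 kg, lying loose on the table in front of the rack. Origin: centre of its underside. Either long side may face the bay's back wall
- rack: fixed rack of three storage bays side by side in any order, 144 mm apart (its y), plywood, each 125 mm wide, 48 mm deep, 41 mm high, open only at the front (-x, to the robot), no floor. Card on each roof: black bar as long as the bay's block. Origin: on the table, middle bay's centre. A rail behind the bays, x = 29 to 45 mm, is 28 mm high
- bay_long: bay of the long block, opening 113 mm wide, 33 mm high. Origin: on the table, mid width; +x points into the bay. Mouth at x = -20 mm, back wall's face at x = +20, roof from x = -20 to +28. Block goes in with its long sides along the bay's y; home, its origin is at x = -1 mm, y = 0. Two small catches before the cheeks, y = +-60 mm, reach out to x = -39, 18 mm high
- bay_long_bail (a joint): angle (rad) of the long bay's bail, a U of steel wire pivoted at both sides of the bay at x = 0, z = 36 mm. 0 = down before the opening, resting in its catches; grows as it swings up (upright at 2.16) and back over the roof; stop at 3.3. Stiff hinge, about 1 N at the crossbar: it stays where left, so swing it all the way. It goes fully down only if the block is home
- bay_long_grip (a point): middle of the crossbar of the long bay's bail, 36 mm from its pivot, with a dark wooden sleeve 60 mm long (along the bay's y), 10 mm thick. At bail angle a it is at x = -36 cos(0.588 - a), z = 36 - 36 sin(0.588 - a) mm of the bay: x = -30, z = 16 when down
- bay_medium: bay of the medium block, of the same outer size as the long bay, opening 88 mm wide; empty, its bail swung back; leave it so. Origin as for the long bay
- bay_medium_grip (a point): middle of the crossbar of the medium bay's bail; leave it where it is
- bay_short: bay of the short block, of the same outer size, opening 68 mm wide; the short block is in it and its bail is down; leave it so. Origin as for the long bay
- bay_short_grip (a point): middle of the crossbar of the short bay's bail; leave it where it is
- block_medium: wooden block 42 by 80 by 28 mm, lying at the left or right of the work; a bystander. Origin: centre of its underside
- block_short: wooden block 42 by 60 by 28 mm in the short bay; a bystander. Origin: centre of its underside
- masking_tape: beige roll of masking tape lying flat, 92 mm across, 24 mm high, at the other side of the work; a bystander. Origin: centre of its underside
Not all that is in view belongs to the job. What is shaped like the block_long but blue or yellow is not meant.

How it is judged (in metres and radians):
On the way, in this order (a step that is already met when the one before it is completed fails the run):
1. the long block is home in its bay (x of block_long in the frame of bay_long between -0.005 and 0.005 m and y of block_long in the frame of bay_long between -0.008 and 0.008 m and z of block_long in the frame of bay_long between -0.004 and 0.005 m and angle between the x axis of block_long and the x axis of bay_long, either way round below 0.12 rad), for 0.2 s.
2. the bay's bail is down in its catches (value of joint bay_long_bail below 0.1 rad), for 0.2 s.
At the end, for the whole second after the job is handed in: The long block lies on the table inside its own bay, within 4 mm of fully home, within 8 mm of the middle and square to within 0.12 rad; the bay's bail is down in its catches (angle under 0.1 rad); both are at rest (all of step 1 and value of joint bay_long_bail below 0.1 rad and linear speed of block_long below 0.01 m/s and velocity of joint bay_long_bail between -0.05 and 0.05 rad/s); the robot touches nothing.
It fails at once if the medium block, the short block or the roll of tape is displaced by more than 20 mm (distance of any of block_medium, block_short, masking_tape from where it was at the start of the episode above 0.02 m).
It fails at once if the bail of another bay is swung by more than 12 mm (distance of any of bay_medium_grip, bay_short_grip from where it was at the start of the episode above 0.012 m).
It also fails if it takes over 56 s, if anything falls off the work surface, if the arm or the gripper's body presses on something with over 40 N, if the wrist force passes 120 N, or if a joint passes its speed limit or range.

## Robot

A 6-joint arm with a two-finger parallel gripper is mounted at the origin on a cart in front of the work surface, level with it; the furniture and walls round the work are solid. World frame = base frame: x ahead of the robot, y to its left, z up, the work surface at z = 0. Lengths are in mm, angles in degrees, forces in N, time in s.
With the tool pointing down it reaches from about 350 to 850 mm from the base axis. Payload 8.1 kg.
Tool frame: the origin (TCP) lies at the very end of the fingers, on their centre line; the grasp point (between the pads) lies 19 mm behind it (pinch_z is the z of the grasp point in the tool frame, in mm); z points along the fingers, y is the direction in which the jaws open and shut (so a half turn about z gives the same grasp; the last joint's range is limited). The gripper opens to 85 mm and grips with 20 to 120 N. Pads are 22 mm wide; open, the fingers measure 114 mm over their backs; the gripper's body (76 mm by 85 mm) begins 54 mm behind the grasp point. The pads swing forward as they close: fully open they stand 13 mm farther back than shut.
Start: joints at [-74.565, 7.471, 85.268, -0, 87.261, -4.893], TCP at [208.462, -562.627, 231.292] pointing down, gripper open.
Joint ranges: [-169.43, 169.43], [-51.17, 129.36], [1.28, 143.12], [-76.62, 256.62], [0, 156.53], [-152.29, 152.29]. Speed limits (degrees/s): [136.94, 136.94, 159.86, 180, 180, 180].

## Interface

Orientations are given as [roll, pitch, yaw] about the fixed x, y, z axes, in that order (R = Rz(yaw) Ry(pitch) Rx(roll)).
In Python, from bench import * gives the robot as it stands.
- The arm moves only by the shell command python3 -m creep 'ROWS' [FORCE]. ROWS is a JSON object of lists of equal length, an entry for each row: "translation": the shift along the tool's x, y, z in mm, a list of three; "rotation": the turn, a rotation vector about the tool's x, y, z in rad, a list of three; "claw": the finger opening in mm, from 0 to 85.4. In form: {"translation": [[dx, dy, dz], ...], "rotation": [[ax, ay, az], ...], "claw": [claw, ...]}. A call has 1 to 10 rows; each row shifts and turns the commanded pose from where the row before left it, along the tool's axes as they then stand; what a row does not reach is not made up. A row lasts 1/10 s, in which the tool goes at most 50 mm and 8.59 degrees, less where a joint would pass 70% of its speed; a pose out of reach is approached as far as the arm can. A call is refused whole if a number of a shift passes 50 or a number of a turn 0.15, either way. A call with a gripper value outside its range is refused whole. The fingers move at their own pace and stop on an object; FORCE is the grip in N (left out, the last holds). Time passes only in rows, so rows that do not move let the fingers close. It gives the time, the measured TCP pose, the force and the opening at its end, in the units of the state.
- sense(): the state, without advancing time (a new reading comes with each control period).
- snapshot(name): name is "scene" or "top" or "wrist"; returns a dict with "frame" (384x512x3 uint8, red, green, blue), "intrinsics" (3x3 intrinsics, pixels), "extrinsics" (4x4, takes a point from camera to world coordinates). Camera axes: x right, y up, looking along -z (the intrinsics and any distortion apply to the point x, -y, -z); pixel columns grow to the right and rows downward; lengths in mm; the calibration is good to about 2 mm. The wrist camera is an equidistant fisheye: a pixel r from the principal point sees the ray r / f radians off the axis. A picture is of the moment at which its call begins. There is no depth.
- hand_in(): hands the job in, once; it reports no verdict.
The state is a dict: "time": time; "joint_pos": joint angles; "qd": joint speeds; "joint_efforts": joint torques, N m; "tool_pos": TCP position; "tcp_rot": TCP orientation; "ft_force": force on the tool from outside, world axes, zero at the start; "wrist_torque": the same for the moment, N m; "finger_gap": finger opening in mm.
Only numpy, scipy, OpenCV 4.12 (cv2) and the standard library are available. Lean on these libraries where they do the work, as an engineer would, in place of code of your own. Each camera call takes 0.05 s, during which the arm holds its last target.

## Working session

There is one attempt and no reset: what is moved stays moved. The work goes in short steps, Python scripts to look and compute and a shell command to move; the robot and the scene stay as the last step left them, time stands still between calls to the robot, and variables do not carry over. Pictures are saved under pics/ and viewed, and the job is handed in when it is done.

```bash
ls; mkdir -p pics; python3 - <<'E'
from bench import *
import cv2
s=sense();print({k:s[k] for k in('time','tool_pos','tcp_rot','ft_force','finger_gap')})
for n in('scene','top','wrist'):
    d=snapshot(n);cv2.imwrite(f'pics/{n}0.png',cv2.cvtColor(d['frame'],cv2.COLOR_RGB2BGR))
    print(n,d['intrinsics'],d['extrinsics'].round(3) if hasattr(d['extrinsics'],'round') else d['extrinsics'],d.keys())
E
```

```text
pics
{'time': 0.0, 'tool_pos': array([ 208.31320552, -562.07794867,  230.21283305]), 'tcp_rot': array([-1.79891893e+02, -8.37549938e-03,  2.03274947e+01]), 'ft_force': array([0.69329748, 0.19383109, 0.27552745]), 'finger_gap': 85.25676863086933}
scene [[421.73884087   0.         255.75544836]
 [  0.         421.73884087 190.86299873]
 [  0.           0.           1.        ]] [[-6.32000e-01  3.17000e-01 -7.08000e-01 -2.28193e+02]
 [-7.75000e-01 -2.35000e-01  5.87000e-01  6.43758e+02]
 [ 2.00000e-02  9.19000e-01  3.94000e-01  4.68615e+02]
 [ 0.00000e+00  0.00000e+00  0.00000e+00  1.00000e+00]] dict_keys(['frame', 'intrinsics', 'extrinsics'])
top [[377.27689106   0.         254.849003  ]
 [  0.         377.27689106 187.53588981]
 [  0.           0.           1.        ]] [[-2.30000e-02  9.88000e-01 -1.55000e-01  3.73751e+02]
 [-1.00000e+00 -2.20000e-02  8.00000e-03 -9.67900e+00]
 [ 4.00000e-03  1.55000e-01  9.88000e-01  9.69380e+02]
 [ 0.00000e+00  0.00000e+00  0.00000e+00  1.00000e+00]] dict_keys(['frame', 'intrinsics', 'extrinsics'])
wrist [[297.31863964   0.         254.63207612]
 [  0.         297.31863964 184.78673737]
 [  0.           0.           1.        ]] [[ 3.46000e-01  9.06000e-01  2.44000e-01  2.69590e+02]
 [-9.38000e-01  3.34000e-01  8.80000e-02 -5.39464e+02]
 [-2.00000e-03 -2.59000e-01  9.66000e-01  3.72945e+02]
 [ 0.00000e+00  0.00000e+00  0.00000e+00  1.00000e+00]] dict_keys(['frame', 'intrinsics', 'extrinsics'])
```

View pics/scene0.png

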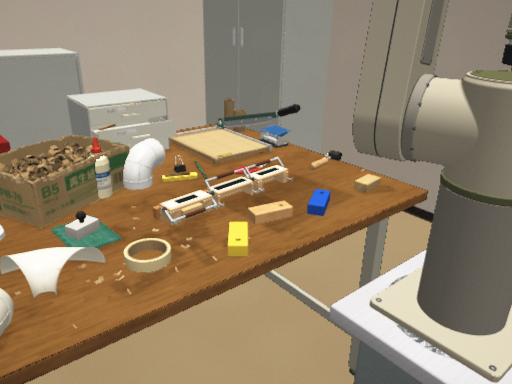

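View pics/top0.png

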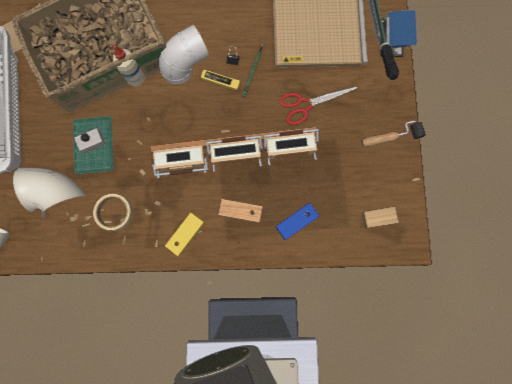

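```bash
python3 - <<'E'
import cv2
a=cv2.imread('pics/top0.png')
cv2.imwrite('pics/crop_top.png',cv2.resize(a[115:265,140:330],(760,600),interpolation=cv2.INTER_CUBIC))
a=cv2.imread('pics/scene0.png')
cv2.imwrite('pics/crop_scene.png',cv2.resize(a[145:265,145:305],(800,600),interpolation=cv2.INTER_CUBIC))
E
```

```text
(no output)
```

View pics/crop_top.png

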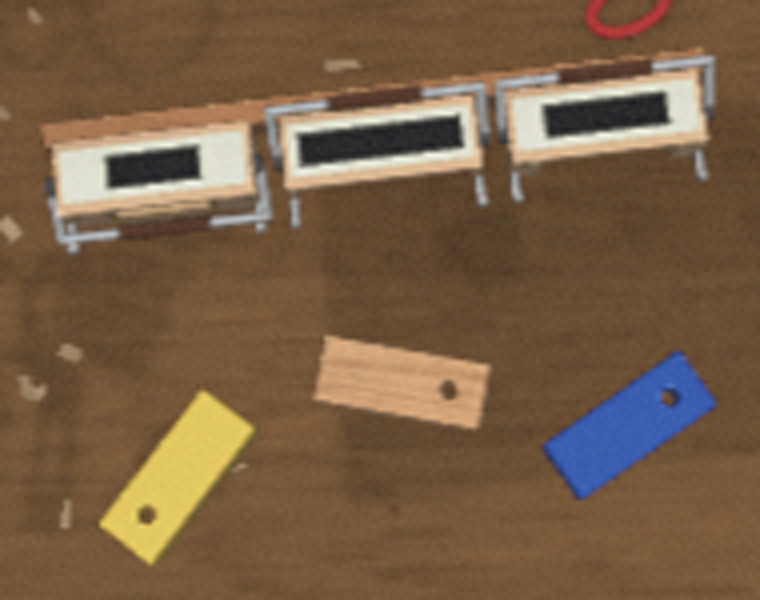

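View pics/crop_scene.png

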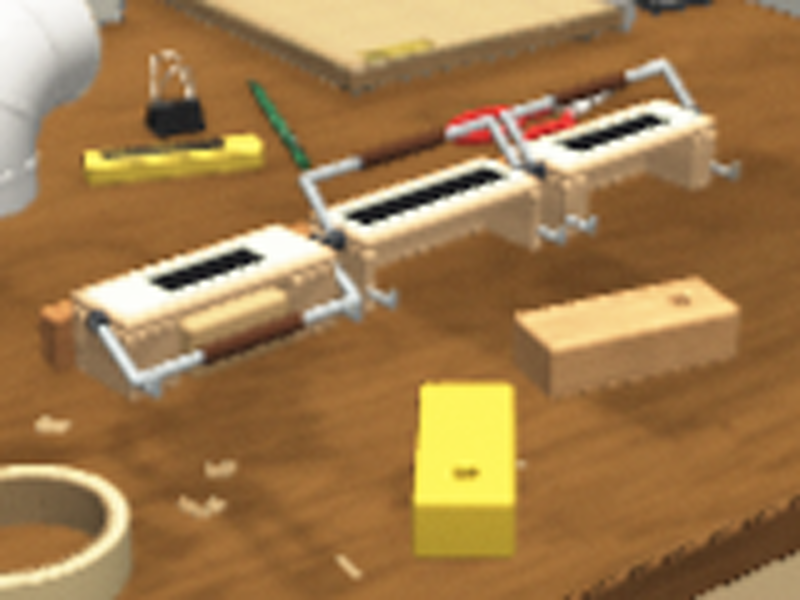

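View pics/wrist0.png

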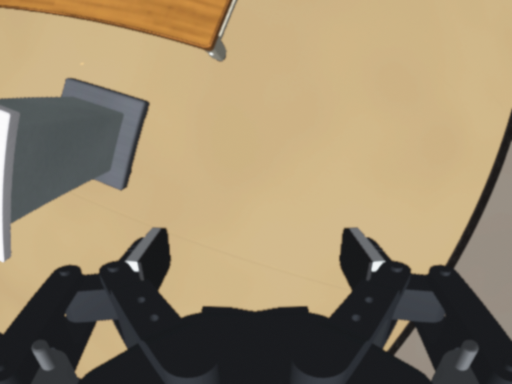

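```bash
cat > h.py <<'E'
import numpy as np, cv2
from bench import *
def ray(d,p):
    K,E=d['intrinsics'],np.array(d['extrinsics'])
    v=np.array([(p[0]-K[0,2])/K[0,0],-(p[1]-K[1,2])/K[1,1],-1])
    return E[:3,3],E[:3,:3]@v
def plane(d,p,z):
    o,v=ray(d,p);return o+v*(z-o[2])/v[2]
def proj(d,P):
    K,E=d['intrinsics'],np.array(d['extrinsics'])
    c=E[:3,:3].T@(np.array(P)-E[:3,3]);return np.array([K[0,2]+K[0,0]*c[0]/-c[2],K[1,2]-K[1,1]*c[1]/-c[2]])
def save(d,n,roi=None,s=4):
    a=cv2.cvtColor(d['frame'],cv2.COLOR_RGB2BGR)
    if roi: a=a[roi[1]:roi[3],roi[0]:roi[2]];a=cv2.resize(a,None,fx=s,fy=s,interpolation=cv2.INTER_CUBIC)
    cv2.imwrite('pics/'+n,a)
def rects(mask,d,z,amin):
    cs,_=cv2.findContours(mask.astype(np.uint8),cv2.RETR_EXTERNAL,cv2.CHAIN_APPROX_NONE)
    out=[]
    for c in cs:
        if cv2.contourArea(c)<amin: continue
        W=np.array([plane(d,p,z)[:2] for p in c[:,0].astype(float)],np.float32)
        (cx,cy),(w,h),a=cv2.minAreaRect(W)
        if w<h: w,h=h,w;a+=90   # a = direction of long axis
        m=cv2.boundingRect(c)
        out.append((m,(round(cx,1),round(cy,1)),(round(w,1),round(h,1)),round((a+90)%180-90 ,1)))
    return out
E
python3 - <<'E'
from h import *
for n in('top','scene'):
    d=snapshot(n);f=d['frame'];hsv=cv2.cvtColor(f,cv2.COLOR_RGB2HSV)
    roi=np.zeros(f.shape[:2],bool)
    if n=='top': roi[120:190,140:330]=1
    else: roi[150:225,155:300]=1
    print(n,'bars');[print(r) for r in rects((hsv[...,2]<60)&roi,d,41,30)]
    print('cards');[print(r) for r in rects((hsv[...,2]>190)&(hsv[...,1]<50)&roi,d,41,60)]
    roi[:]=0
    if n=='top': roi[190:240,205:275]=1
    else: roi[195:230,240:300]=1
    print('wood');[print(r) for r in rects((hsv[...,2]>130)&(hsv[...,0]<20)&(hsv[...,1]>60)&roi,d,28,100)]
E
```

```text
top bars
((167, 152, 22, 9), (603.3, 176.0), (53.8, 16.7), -83.9)
((215, 145, 40, 11), (617.3, 32.0), (98.6, 16.9), -84.4)
((277, 139, 29, 10), (631.3, -111.2), (73.5, 16.8), -84.3)
cards
((155, 148, 47, 18), (603.3, 176.0), (116.3, 34.1), -84.3)
((212, 141, 47, 18), (617.3, 32.4), (116.5, 34.0), -84.3)
((268, 135, 47, 18), (631.4, -111.2), (116.2, 34.1), -84.5)
wood
((218, 199, 45, 23), (465.3, 21.3), (106.1, 41.8), 78.7)
scene bars
((176, 195, 21, 8), (606.2, 173.7), (53.8, 13.0), -85.0)
((215, 179, 30, 11), (618.5, 30.7), (97.8, 12.1), -84.6)
((175, 165, 11, 7), (803.2, 77.4), (51.1, 28.5), -29.2)
cards
((163, 191, 46, 18), (604.3, 174.2), (119.5, 39.8), -84.1)
((205, 177, 45, 15), (643.1, 34.5), (126.4, 90.2), -85.5)
((246, 165, 39, 14), (656.4, -108.5), (122.6, 89.9), -83.6)
wood
((240, 195, 60, 35), (452.2, 34.2), (202.0, 139.4), -44.6)
```

The top view shows the three bays. The long bar's card is on the middle bay, centred near pixel (235,150), and its bail is swung back. The long block is at about (240,210), with the medium block at (381,217) and the tape at (112,212). First I'll move the arm over the long block.

```bash
cat >> h.py <<'E'
from scipy.spatial.transform import Rotation as R
def delta(x,y,z,yaw):
    s=sense();r=R.from_euler('xyz',s['tcp_rot'],degrees=True)
    t=R.from_euler('xyz',[180,0,yaw],degrees=True)
    print('t',round(s['time'],2),'pos',s['tool_pos'].round(1),'rpy',s['tcp_rot'].round(2),'F',s['ft_force'].round(1),'gap',round(s['finger_gap'],1))
    print('tool shift',r.inv().apply(np.array([x,y,z])-s['tool_pos']).round(1),'rotvec',(r.inv()*t).as_rotvec().round(3))
E
R='{"translation":[[22.2,-22.9,5],[22.2,-22.9,5],[22.2,-22.9,5],[22.2,-22.9,5],[22.2,-22.9,5],[22.2,-22.9,5],[22.2,-22.9,5],[22.2,-22.9,5],[22.2,-22.9,5],[22.2,-22.9,5]],"rotation":[[0,0,0],[0,0,0],[0,0,0],[0,0,0],[0,0,0],[0,0,0],[0,0,0],[0,0,0],[0,0,0],[0,0,0]],"claw":[85,85,85,85,85,85,85,85,85,85]}' ; unset R
python3 -m creep '{"translation":[[22.2,-22.9,5],[22.2,-22.9,5],[22.2,-22.9,5],[22.2,-22.9,5],[22.2,-22.9,5],[22.2,-22.9,5],[22.2,-22.9,5],[22.2,-22.9,5],[22.2,-22.9,5],[22.2,-22.9,5]],"rotation":[[0,0,0],[0,0,0],[0,0,0],[0,0,0],[0,0,0],[0,0,0],[0,0,0],[0,0,0],[0,0,0],[0,0,0]],"claw":[85,85,85,85,85,85,85,85,85,85]}'
python3 -c "
from h import *
delta(465.3,21.3,130,20.3)"
```

```text
time: 1.25
tool_pos: [337.4, -269.6, 181.1]
tcp_rot: [180.0, -0.0, 20.3]
ft_force: [0.9, 0.1, 0.5]
finger_gap: 85.1
t 1.25 pos [ 337.4 -269.6  181.1] rpy [ 1.7999e+02 -1.0000e-02  2.0320e+01] F [0.9 0.1 0.5] gap 85.1
tool shift [ 221.  -228.4   51.1] rotvec [ 0. -0.  0.]
```

```bash

python3 -m creep '{"translation":[[22.2,-22.9,5],[22.2,-22.9,5],[22.2,-22.9,5],[22.2,-22.9,5],[22.2,-22.9,5],[22.2,-22.9,5],[22.2,-22.9,5],[22.2,-22.9,5],[22.2,-22.9,5],[22.2,-22.9,5]],"rotation":[[0,0,0],[0,0,0],[0,0,0],[0,0,0],[0,0,0],[0,0,0],[0,0,0],[0,0,0],[0,0,0],[0,0,0]],"claw":[85,85,85,85,85,85,85,85,85,85]}'
python3 -m creep '{"translation":[[0,0,0],[0,0,0],[0,0,0],[0,0,0],[0,0,0],[0,0,0],[0,0,0],[0,0,0],[0,0,0]],"rotation":[[0,0,-0.127],[0,0,-0.127],[0,0,-0.127],[0,0,-0.127],[0,0,-0.127],[0,0,-0.127],[0,0,-0.127],[0,0,-0.13],[0,0,0]],"claw":[85,85,85,85,85,85,85,85,85]}'
python3 -c "
from h import *
delta(465.3,21.3,8,78.7)
d=snapshot('wrist');save(d,'w1.png')"
```

```text
time: 2.25
tool_pos: [466.1, 22.4, 131.2]
tcp_rot: [180.0, -0.0, 20.3]
ft_force: [-0.3, -0.2, 0.6]
finger_gap: 84.8
time: 3.15
tool_pos: [465.6, 21.1, 131.3]
tcp_rot: [-180.0, 0.0, 78.8]
ft_force: [-0.1, 0.0, -0.2]
finger_gap: 84.8
t 3.15 pos [465.6  21.1 131.3] rpy [-179.99    0.     78.84] F [-0.1  0.  -0.2] gap 84.8
tool shift [ 1.000e-01 -4.000e-01  1.233e+02] rotvec [-0.     0.     0.002]
```

View pics/w1.png

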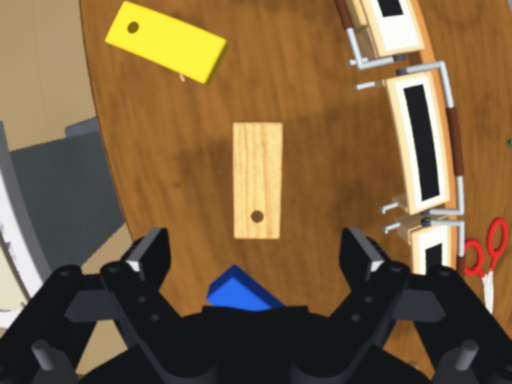

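```bash
cat >> h.py <<'E'
def fray(d,p):
    K,E=d['intrinsics'],np.array(d['extrinsics'])
    q=np.array([(p[0]-K[0,2])/K[0,0],(p[1]-K[1,2])/K[1,1]]);r=np.hypot(*q)
    s=np.sin(r)/r if r>1e-9 else 1
    v=np.array([q[0]*s,-q[1]*s,-np.cos(r)]);return E[:3,3],E[:3,:3]@v
def fplane(d,p,z):
    o,v=fray(d,p);return o+v*(z-o[2])/v[2]
def frects(mask,d,z,amin):
    cs,_=cv2.findContours(mask.astype(np.uint8),cv2.RETR_EXTERNAL,cv2.CHAIN_APPROX_NONE);out=[]
    for c in cs:
        if cv2.contourArea(c)<amin: continue
        W=np.array([fplane(d,p,z)[:2] for p in c[:,0].astype(float)],np.float32)
        (cx,cy),(w,h),a=cv2.minAreaRect(W)
        if w<h: w,h=h,w;a+=90
        out.append((cv2.boundingRect(c),(round(cx,1),round(cy,1)),(round(w,1),round(h,1)),round((a+90)%180-90,1)))
    return out
E
python3 - <<'E'
from h import *
d=snapshot('wrist');f=d['frame'];hsv=cv2.cvtColor(f,cv2.COLOR_RGB2HSV)
roi=np.zeros(f.shape[:2],bool);roi[105:255,215:300]=1
for r in frects((hsv[...,2]>175)&(hsv[...,0]<25)&roi,d,28,500):print('block',r)
roi[:]=0;roi[60:215,380:450]=1
for r in frects((hsv[...,2]<60)&roi,d,41,300):print('bar',r)
for r in frects((hsv[...,2]>190)&(hsv[...,1]<50)&roi,d,41,1000):print('card',r)
# front edge of roof / catches tips, hand read
for nm,p,z in(('catchL',(357,87),18),('catchR',(383,209),18),('roofFL',(388,80),41),('roofFR',(411,213),41)):
    P=fplane(d,p,z)[:2];c=np.deg2rad(5.57);q=P-np.array([613.3,31.8])
    print(nm,P.round(1),'bay',(np.array([[np.cos(c),np.sin(c)],[-np.sin(c),np.cos(c)]])@q).round(1))
save(d,'w1c.png',(330,50,480,240),3)
E
```

```text
block ((232, 122, 51, 117), (467.5, 22.0), (103.8, 41.7), 78.5)
bar ((404, 85, 35, 114), (619.5, 31.8), (101.9, 18.6), -84.5)
card ((394, 75, 52, 134), (619.4, 31.5), (118.2, 36.3), -84.6)
catchL [570.8  87.5] bay [-36.9  59.5]
catchR [582.5 -30.9] bay [-36.7 -59.4]
roofFL [591.5  89.8] bay [-16.1  59.9]
roofFR [602.1 -31.2] bay [-17.3 -61.6]
```

View pics/w1c.png

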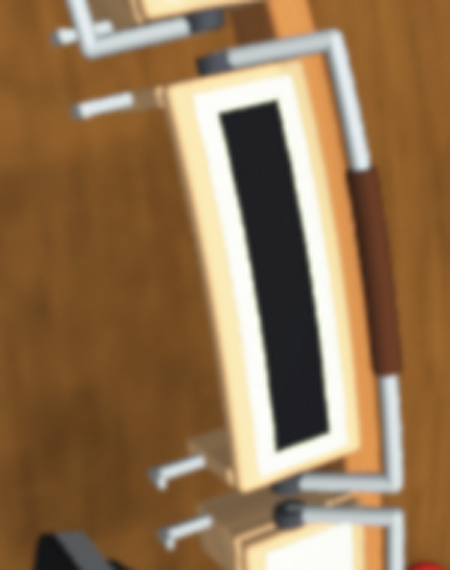

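```bash

python3 -m creep '{"translation":[[0,0.8,25],[0,0,30],[0,0,30],[0,0,25],[0,0,15],[0,0,0]],"rotation":[[0,0,0],[0,0,0],[0,0,0],[0,0,0],[0,0,0],[0,0,0]],"claw":[85,85,85,85,85,85]}'
python3 -m creep '{"translation":[[0,0,0],[0,0,0],[0,0,0],[0,0,0],[0,0,0],[0,0,0],[0,0,0],[0,0,0],[0,0,0],[0,0,0]],"rotation":[[0,0,0],[0,0,0],[0,0,0],[0,0,0],[0,0,0],[0,0,0],[0,0,0],[0,0,0],[0,0,0],[0,0,0]],"claw":[38,38,38,38,38,38,38,38,38,38]}' 30
python3 -c "
from h import *
delta(525,31,12,95.5)"
```

```text
time: 3.85
tool_pos: [464.0, 21.1, 3.8]
tcp_rot: [-179.7, 0.0, 78.5]
ft_force: [-0.7, -0.2, -0.4]
finger_gap: 84.9
time: 4.85
tool_pos: [467.8, 20.8, 7.7]
tcp_rot: [179.9, -0.0, 78.7]
ft_force: [-0.1, 0.7, 6.6]
finger_gap: 41.4
t 4.85 pos [467.8  20.8   7.7] rpy [ 1.7985e+02 -2.0000e-02  7.8690e+01] F [-0.1  0.7  6.6] gap 41.4
tool shift [21.2 54.1 -4.1] rotvec [ 0.003  0.    -0.293]
```

```bash

python3 -m creep '{"translation":[[0,0,-4],[0,0,-4],[0,0,0],[0,0,0],[0,0,0],[0,0,0],[0,0,0]],"rotation":[[0,0,0],[0,0,0],[0,0,-0.073],[0,0,-0.073],[0,0,-0.073],[0,0,-0.074],[0,0,0]],"claw":[38,38,38,38,38,38,38]}' 30
python3 -c "
from h import *
delta(552.7,25,15,95.55)"
```

```text
time: 5.55
tool_pos: [466.4, 21.0, 14.5]
tcp_rot: [-180.0, -0.0, 95.6]
ft_force: [-0.5, -0.7, -1.6]
finger_gap: 41.4
t 5.55 pos [466.4  21.   14.5] rpy [-180.     -0.     95.56] F [-0.5 -0.7 -1.6] gap 41.4
tool shift [-4.3 86.3 -0.6] rotvec [-0. -0.  0.]
```

```bash

python3 -m creep '{"translation":[[-1,15,0],[-1,20,0],[-1,20,0],[-1,20,0],[-0.3,11.3,0],[0,0,0],[0,0,0]],"rotation":[[0,0,0],[0,0,0],[0,0,0],[0,0,0],[0,0,0],[0,0,0],[0,0,0]],"claw":[38,38,38,38,38,38,38]}'
python3 -c "
from h import *
delta(552.7,25,15,95.55)
d=snapshot('wrist');save(d,'w2.png');d=snapshot('top');save(d,'t2.png',(140,100,330,260),4);d=snapshot('scene');save(d,'s2.png',(145,130,305,250),5)"
```

```text
time: 6.25
tool_pos: [552.2, 25.0, 14.0]
tcp_rot: [-179.9, -0.0, 95.4]
ft_force: [-0.4, -0.3, -0.6]
finger_gap: 41.6
t 6.25 pos [552.2  25.   14. ] rpy [-1.7994e+02 -1.0000e-02  9.5430e+01] F [-0.4 -0.3 -0.6] gap 41.6
tool shift [-0.   0.5 -1. ] rotvec [-0.001 -0.    -0.002]
```

View pics/w2.png

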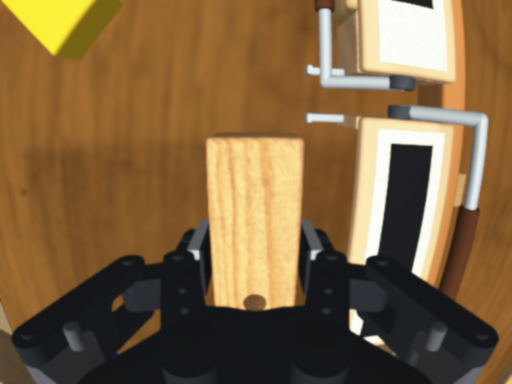

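View pics/s2.png

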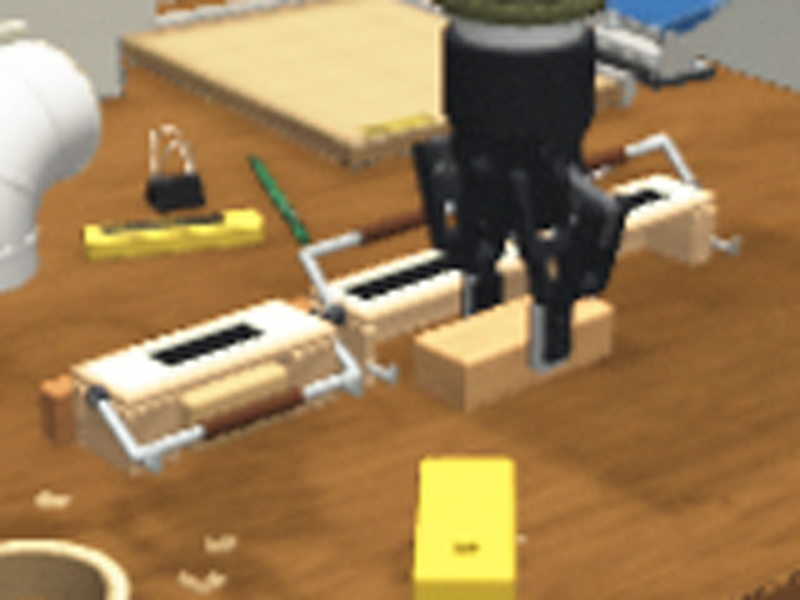

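```bash
python3 - <<'E'
from h import *
d=snapshot('wrist')
c=np.deg2rad(5.55);B=np.array([[np.cos(c),np.sin(c)],[-np.sin(c),np.cos(c)]])
for nm,p,z in(('blkL',(208,138),36),('blkR',(303,138),36),('blkR2',(299,290),36),('catch',(310,118),18),('roofF',(359,119),41),('roofF2',(350,258),41),('roofB',(453,126),41)):
    P=fplane(d,p,z)[:2];print(nm,P.round(1),'bay',(B@(P-np.array([614.4,31.7]))).round(1))
save(d,'w2c.png',(190,90,490,315),2.6)
E
```

```text
blkL [527.5  76. ] bay [-82.2  52.5]
blkR [566.3  79.7] bay [-43.3  52.4]
blkR2 [575.1   6.8] bay [-41.5 -21. ]
catch [571.6  87.9] bay [-37.2  60.1]
roofF [587.5  90.6] bay [-21.1  61.2]
roofF2 [595.   28.9] bay [-19.5  -0.9]
roofB [635.4  95.4] bay [27.  61.3]
```

View pics/w2c.png

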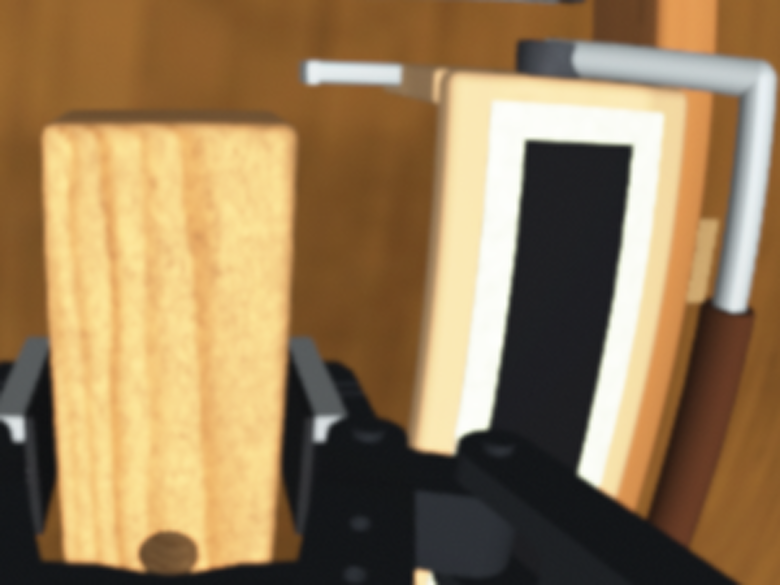

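```bash

python3 -m creep '{"translation":[[0,0,4],[0,0,3.5],[0,0,0],[0,0,0],[0,0,0],[0,0,0],[0,0,0],[0,0,0]],"rotation":[[0,0,0],[0,0,0],[0,0,0],[0,0,0],[0,0,0],[0,0,0],[0,0,0],[0,0,0]],"claw":[38,38,38,60,60,60,60,60]}'
python3 -m creep '{"translation":[[0,0,-20],[0,0,-30],[0,0,-30],[0,0,-10],[0,0,0],[0,0,0]],"rotation":[[0,0,0],[0,0,0],[0,0,0],[0,0,0],[0,0,0],[0,0,0]],"claw":[60,60,60,60,60,60]}'
python3 -c "
from h import *
delta(552.7,25,15,5.55)
d=snapshot('wrist');save(d,'w3.png')"
```

```text
time: 7.25
tool_pos: [552.0, 24.9, 6.2]
tcp_rot: [-179.9, -0.0, 95.5]
ft_force: [-4.0, -0.8, 0.2]
finger_gap: 60.0
time: 7.85
tool_pos: [552.5, 25.0, 95.8]
tcp_rot: [-180.0, -0.0, 95.5]
ft_force: [-0.6, -0.9, 0.0]
finger_gap: 59.7
t 7.85 pos [552.5  25.   95.8] rpy [-1.7997e+02 -1.0000e-02  9.5500e+01] F [-0.6 -0.9  0. ] gap 59.7
tool shift [-0.   0.3 80.8] rotvec [-1.00e-03  0.00e+00  1.57e+00]
```

View pics/w3.png

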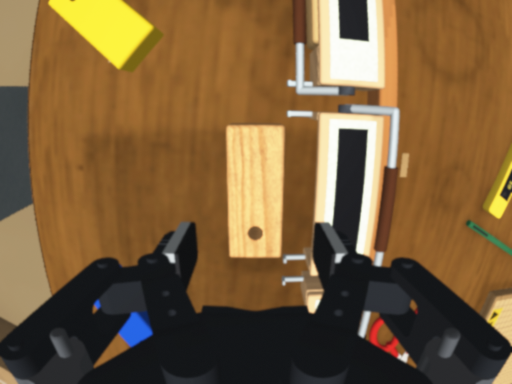

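```bash
python3 - <<'E'
from h import *
d=snapshot('wrist');f=d['frame'];hsv=cv2.cvtColor(f,cv2.COLOR_RGB2HSV)
c=np.deg2rad(5.55);B=np.array([[np.cos(c),np.sin(c)],[-np.sin(c),np.cos(c)]])
for nm,p,z in(('tl',(228,126),28),('tr',(284,126),28),('bl',(230,257),28),('br',(281,257),28),('catch',(290,113),18),('catch2',(286,258),18),('roofF',(319,114),41),('roofB',(386,116),41)):
    P=fplane(d,p,z)[:2];print(nm,P.round(1),'bay',(B@(P-np.array([614.4,31.7]))).round(1))
roi=np.zeros(f.shape[:2],bool);roi[105:270,215:290]=1
for r in frects((hsv[...,2]>175)&(hsv[...,0]<25)&roi,d,28,500):print('block',r,(B@(np.array(r[1])-np.array([614.4,31.7]))).round(1))
E
```

```text
tl [527.8  75.2] bay [-82.   51.6]
tr [567.1  78.9] bay [-42.6  51.6]
bl [536.5 -27.2] bay [-83.2 -51.1]
br [577.1 -23.3] bay [-42.4 -51.1]
catch [571.5  88.5] bay [-37.2  60.7]
catch2 [583.  -29.3] bay [-37.2 -57.7]
roofF [588.2  90.4] bay [-20.4  60.9]
roofB [637.   96.1] bay [28.8 61.9]
block ((227, 125, 59, 133), (552.1, 26.2), (103.4, 41.4), -84.7) [-62.5   0.6]
```

```bash

python3 -m creep '{"translation":[[0,-15,0],[0,-15,0],[0,-13,0],[0,0,0],[0,0,0],[0,0,0],[0,0,0],[0,0,0],[0,0,0],[0,0,0]],"rotation":[[0,0,0],[0,0,0.14],[0,0,0.14],[0,0,0.14],[0,0,0.14],[0,0,0.14],[0,0,0.14],[0,0,0.14],[0,0,0.14],[0,0,0.14]],"claw":[60,60,60,60,60,60,60,60,60,60]}'
python3 -m creep '{"translation":[[0,0,0],[0,0,0],[0,0,0],[0,0,0]],"rotation":[[0,0,0.14],[0,0,0.14],[0,0,0.031],[0,0,0]],"claw":[60,60,60,60]}'
python3 -c "
from h import *
delta(614.4-105*np.cos(np.deg2rad(5.55)),32.2-105*np.sin(np.deg2rad(5.55)),8,5.55)"
```

```text
time: 8.95
tool_pos: [508.8, 22.7, 95.0]
tcp_rot: [-179.9, 0.1, 23.0]
ft_force: [-0.2, -0.2, -0.3]
finger_gap: 60.1
time: 9.35
tool_pos: [508.9, 22.7, 95.2]
tcp_rot: [-180.0, 0.1, 5.5]
ft_force: [0.3, 0.5, -0.1]
finger_gap: 59.8
t 9.35 pos [508.9  22.7  95.2] rpy [-1.7998e+02  1.5000e-01  5.4700e+00] F [ 0.3  0.5 -0.1] gap 59.8
tool shift [ 1.1  0.8 87.2] rotvec [-0.     0.003 -0.001]
```

```bash

python3 -m creep '{"translation":[[0,0.4,20],[0,0,30],[0,0,25],[0,0,12],[0,0,0],[6,0,0],[8,0,0],[8,0,0],[8,0,0],[8,0,0]],"rotation":[[0,0,0],[0,0,0],[0,0,0],[0,0,0],[0,0,0],[0,0,0],[0,0,0],[0,0,0],[0,0,0],[0,0,0]],"claw":[60,60,60,60,60,60,60,60,60,60]}'
python3 -c "
from h import *
delta(614.4-33*np.cos(np.deg2rad(5.55)),32.2-33*np.sin(np.deg2rad(5.55)),8,5.55)
d=snapshot('wrist');save(d,'w4.png');d=snapshot('scene');save(d,'s4.png',(145,130,305,250),5)"
```

```text
time: 10.35
tool_pos: [549.1, 25.9, 10.5]
tcp_rot: [180.0, -0.1, 5.5]
ft_force: [-1.7, -1.0, 0.9]
finger_gap: 60.1
t 10.35 pos [549.1  25.9  10.5] rpy [ 1.7999e+02 -6.0000e-02  5.5000e+00] F [-1.7 -1.   0.9] gap 60.1
tool shift [32.6  0.   2.5] rotvec [ 0.    -0.001 -0.001]
```

View pics/w4.png

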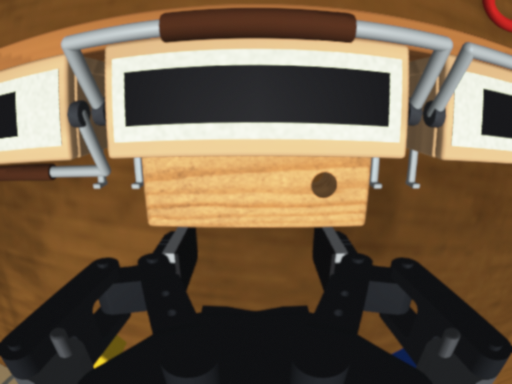

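View pics/s4.png

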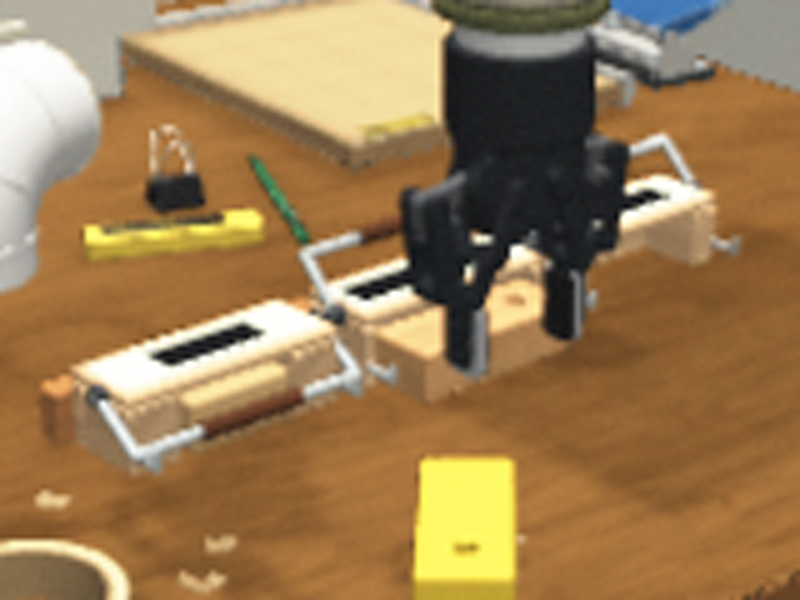

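```bash

python3 -m creep '{"translation":[[5,0,0],[5,0,0],[5,0,0],[5,0,0],[5,0,0],[3,0,0],[2,0,0],[1.5,0,0],[0,0,0]],"rotation":[[0,0,0],[0,0,0],[0,0,0],[0,0,0],[0,0,0],[0,0,0],[0,0,0],[0,0,0],[0,0,0]],"claw":[60,60,60,60,60,60,60,60,60]}'
python3 -c "
from h import *
delta(614.4-33*np.cos(np.deg2rad(5.55)),32.2-33*np.sin(np.deg2rad(5.55)),8,5.55)
d=snapshot('wrist');save(d,'w5.png')"
```

```text
time: 11.35
tool_pos: [579.4, 28.9, 9.8]
tcp_rot: [180.0, -0.0, 5.5]
ft_force: [-0.0, -0.6, 0.2]
finger_gap: 60.0
t 11.35 pos [579.4  28.9   9.8] rpy [ 1.80e+02 -2.00e-02  5.49e+00] F [-0.  -0.6  0.2] gap 60.0
tool shift [2.2 0.1 1.8] rotvec [ 0.    -0.    -0.001]
```

View pics/w5.png

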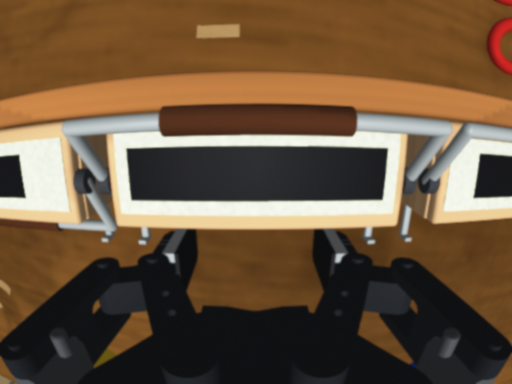

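```bash

python3 -m creep '{"translation":[[1,0,0],[1,0,0],[0,0,0]],"rotation":[[0,0,0],[0,0,0],[0,0,0]],"claw":[60,60,60]}'
python3 -m creep '{"translation":[[1,0,0],[0,0,0]],"rotation":[[0,0,0],[0,0,0]],"claw":[60,60]}'
python3 -m creep '{"translation":[[1,0,0],[0,0,0]],"rotation":[[0,0,0],[0,0,0]],"claw":[60,60]}'
```

```text
time: 11.7
tool_pos: [581.2, 29.1, 9.8]
tcp_rot: [-180.0, -0.0, 5.5]
ft_force: [-0.3, -0.3, -0.1]
finger_gap: 59.9
time: 11.9
tool_pos: [582.2, 29.2, 9.8]
tcp_rot: [180.0, -0.0, 5.5]
ft_force: [-0.7, 0.3, -0.4]
finger_gap: 60.0
time: 12.1
tool_pos: [582.6, 29.2, 9.7]
tcp_rot: [-180.0, 0.1, 5.5]
ft_force: [-5.1, -1.4, 3.1]
finger_gap: 59.9
```

```bash

python3 -m creep '{"translation":[[0.7,0,0],[0.7,0,0],[0,0,0]],"rotation":[[0,0,0],[0,0,0],[0,0,0]],"claw":[60,60,60]}'
python3 -c "
from h import *
d=snapshot('wrist');save(d,'w6.png');d=snapshot('scene');save(d,'s6.png',(145,130,305,250),5)"
```

```text
time: 12.4
tool_pos: [582.6, 29.2, 9.5]
tcp_rot: [-180.0, 0.2, 5.5]
ft_force: [-11.6, -1.4, 9.3]
finger_gap: 59.9
```

View pics/s6.png

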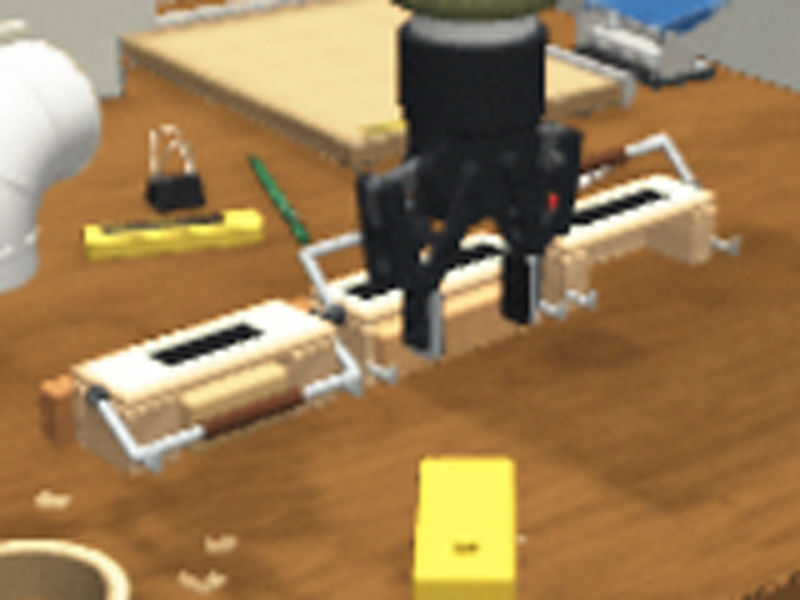

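```bash

python3 -m creep '{"translation":[[-10,0,0],[-20,0,0],[-20,0,-10],[-15,0,-15],[0,0,0],[0,0,0]],"rotation":[[0,0,0],[0,0,0],[0,0,0],[0,0,0],[0,0,0],[0,0,0]],"claw":[60,60,60,60,60,60]}'
python3 -c "
from h import *
d=snapshot('wrist');save(d,'w7.png',(90,20,420,260),2.4);d=snapshot('scene');save(d,'s7.png',(165,150,285,240),6.6)
d=snapshot('top');save(d,'t7.png',(140,115,330,215),4)"
```

```text
time: 13.1
tool_pos: [520.7, 23.1, 35.3]
tcp_rot: [180.0, -0.1, 5.5]
ft_force: [0.5, 0.3, 0.4]
finger_gap: 59.7
```

View pics/w7.png

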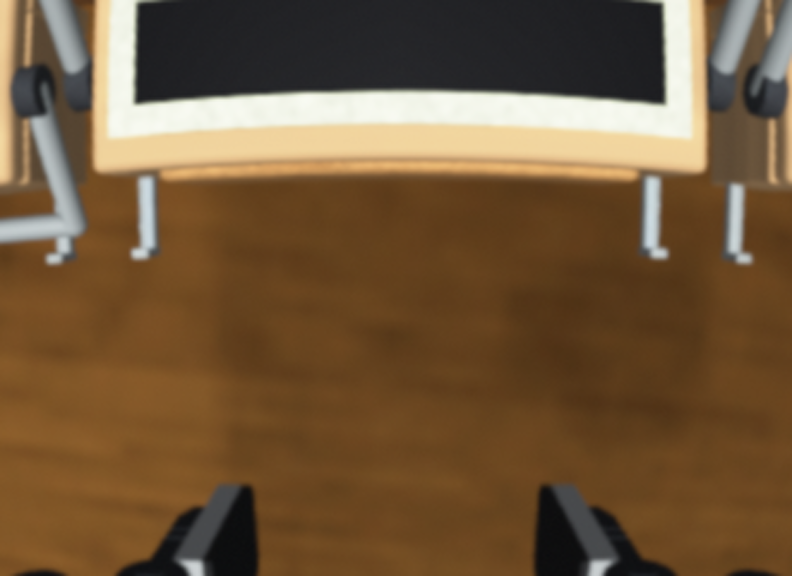

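View pics/s7.png

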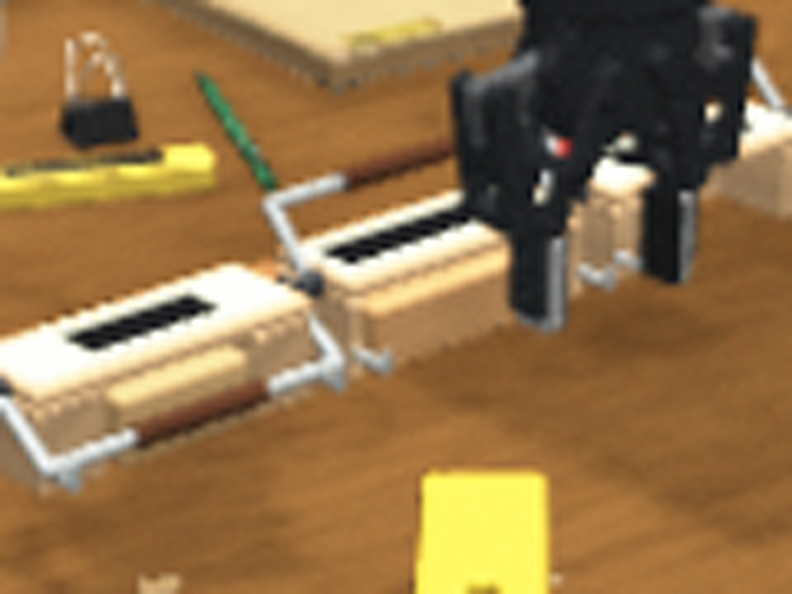

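```bash
python3 - <<'E'
from h import *
d=snapshot('wrist')
c=np.deg2rad(5.55);B=np.array([[np.cos(c),np.sin(c)],[-np.sin(c),np.cos(c)]])
pr=d['frame'][80:102,257].astype(int);print([(80+i,tuple(v)) for i,v in enumerate(pr)])
for nm,p,z in(('roofmid',(257,86),41),('roofmid33',(257,88),33),('blk28',(257,93.5),28),('blkL',(157,95),28),('blkR',(356,95),28),('roofL',(131,91),41),('roofR',(382,91),41),('catchL',(150,125),18),('catchR',(362,125),18)):
    P=fplane(d,p,z)[:2];print(nm,P.round(1),'bay',(B@(P-np.array([614.4,31.7]))).round(1))
E
```

```text
[(80, (np.int64(241), np.int64(212), np.int64(157))), (81, (np.int64(239), np.int64(208), np.int64(154))), (82, (np.int64(234), np.int64(200), np.int64(147))), (83, (np.int64(226), np.int64(189), np.int64(137))), (84, (np.int64(204), np.int64(167), np.int64(119))), (85, (np.int64(196), np.int64(154), np.int64(105))), (86, (np.int64(220), np.int64(171), np.int64(111))), (87, (np.int64(230), np.int64(180), np.int64(114))), (88, (np.int64(226), np.int64(174), np.int64(109))), (89, (np.int64(203), np.int64(151), np.int64(93))), (90, (np.int64(171), np.int64(125), np.int64(76))), (91, (np.int64(136), np.int64(98), np.int64(59))), (92, (np.int64(114), np.int64(82), np.int64(48))), (93, (np.int64(105), np.int64(74), np.int64(40))), (94, (np.int64(102), np.int64(68), np.int64(33))), (95, (np.int64(100), np.int64(66), np.int64(30))), (96, (np.int64(99), np.int64(64), np.int64(28))), (97, (np.int64(97), np.int64(63), np.int64(28))), (98, (np.int64(97), np.int64(63), np.int64(28))), (99, (np.int64(97), np.int64(62), np.int64(27))), (100, (np.int64(96), np.int64(61), np.int64(27))), (101, (np.int64(96), np.int64(61), np.int64(27)))]
roofmid [594.7  29.5] bay [-19.8  -0.3]
roofmid33 [594.3  29.4] bay [-20.2  -0.4]
blk28 [591.9  29.1] bay [-22.7  -0.4]
blkL [588.   80.1] bay [-21.6  50.7]
blkR [597.7 -21.4] bay [-21.8 -51.3]
roofL [589.4  89.3] bay [-19.3  59.7]
roofR [600.8 -30.2] bay [-19.5 -60.3]
catchL [571.4  86.6] bay [-37.5  58.8]
catchR [582.5 -30.5] bay [-37.8 -58.9]
```

```bash

python3 -m creep '{"translation":[[0,0,-35],[0,0,-40],[25,0,0],[35,0,0],[35,0,0],[35,0,0],[24,0,0],[0,0,0],[0,0,0]],"rotation":[[0,0,0],[0,0,0],[0,0,0],[0,0,0],[0,0,0],[0,0,0],[0,0,0],[0,0,0],[0,0,0]],"claw":[0,0,0,0,0,0,0,0,0]}'
python3 -c "
from h import *
delta(614.4+60*np.cos(np.deg2rad(5.55)),31.7+60*np.sin(np.deg2rad(5.55)),46,5.55)
d=snapshot('scene');save(d,'s8.png',(165,120,285,210),6.6)
d=snapshot('top');save(d,'t8.png',(140,95,330,195),4)"
```

```text
time: 14.2
tool_pos: [672.9, 38.0, 108.4]
tcp_rot: [-180.0, 0.1, 5.5]
ft_force: [-0.8, -0.1, -0.6]
finger_gap: -0.0
t 14.2 pos [672.9  38.  108.4] rpy [-1.7999e+02  1.1000e-01  5.5000e+00] F [-0.8 -0.1 -0.6] gap -0.0
tool shift [ 1.3  0.6 62.4] rotvec [-0.     0.002 -0.001]
```

View pics/s8.png

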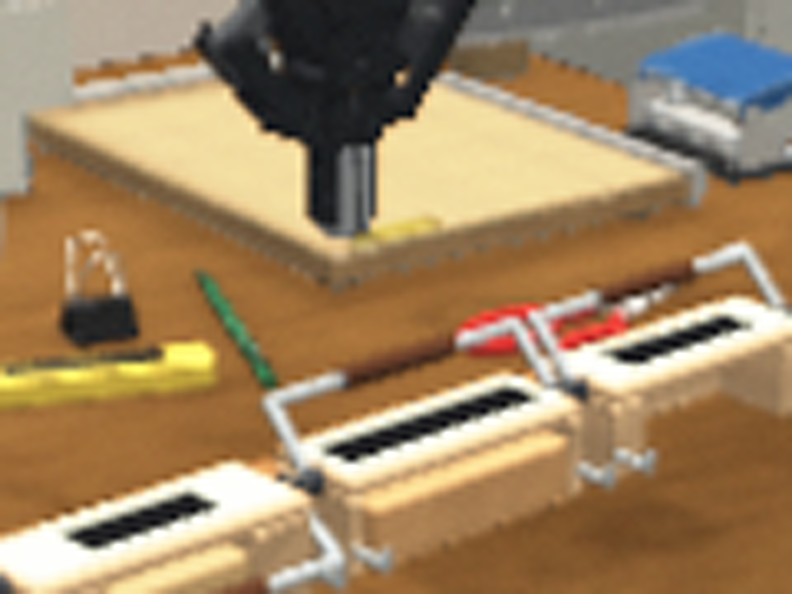

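View pics/t7.png

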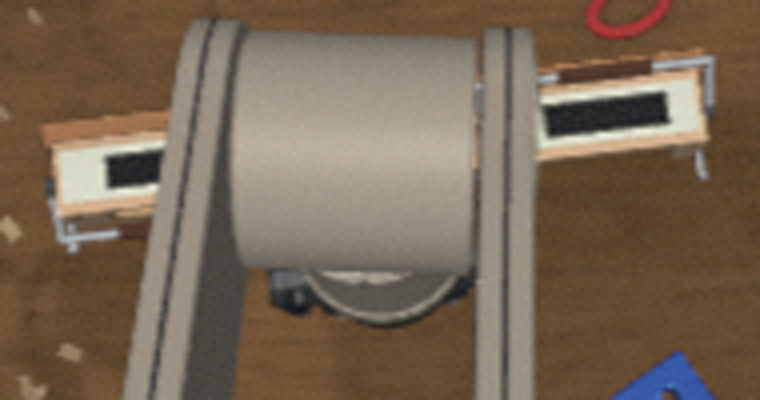

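```bash
python3 - <<'E'
from h import *
d=snapshot('scene')
c=np.deg2rad(5.55);B=np.array([[np.cos(c),np.sin(c),0],[-np.sin(c),np.cos(c),0],[0,0,1]])
for p in((225.6,174.4),):
    o,v=ray(d,p);o=B@(o-np.array([614.4,31.7,0]));v=B@v
    q=o-v*o[1]/v[1];a=0.588-np.arctan2(36-q[2],-q[0]);print(q.round(1),np.rad2deg(a),a%(2*np.pi))
E
```

```text
[20.9  0.  63.2] 161.18121790458292 2.8131429448094076
```

```bash

python3 -m creep '{"translation":[[1,0.6,25],[0,0,25],[0,0,8],[0,0,0],[-10,0,0],[-8,0,0],[-8,0,0],[-8,0,0],[-8,0,0],[0,0,0]],"rotation":[[0,0,0],[0,0,0],[0,0,0],[0,0,0],[0,0,0],[0,0,0],[0,0,0],[0,0,0],[0,0,0],[0,0,0]],"claw":[0,0,0,0,0,0,0,0,0,0]}'
python3 -c "
from h import *
delta(614.4-14*np.cos(np.deg2rad(5.55)),31.7-14*np.sin(np.deg2rad(5.55)),50,5.55)
d=snapshot('scene');save(d,'s9.png',(165,120,285,210),6.6)"
```

```text
time: 15.35
tool_pos: [631.2, 33.3, 52.0]
tcp_rot: [-180.0, 0.0, 5.5]
ft_force: [-0.8, -0.2, 0.2]
finger_gap: 0.1
t 15.35 pos [631.2  33.3  52. ] rpy [-1.80e+02  5.00e-02  5.49e+00] F [-0.8 -0.2  0.2] gap 0.1
tool shift [-30.9   0.    2.1] rotvec [-0.     0.001 -0.001]
```

View pics/s9.png

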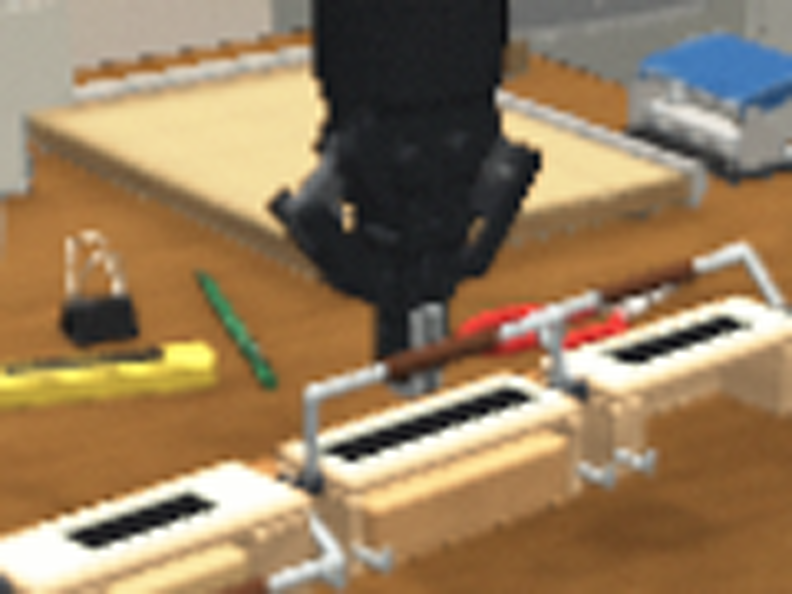

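```bash

python3 -m creep '{"translation":[[-6,0,1],[-6,0,1],[-6,0,0],[-6,0,0],[-4,0,0],[-3,0,0],[0,0,0]],"rotation":[[0,0,0],[0,0,0],[0,0,0],[0,0,0],[0,0,0],[0,0,0],[0,0,0]],"claw":[0,0,0,0,0,0,0]}'
python3 -c "
from h import *
delta(614.4-14*np.cos(np.deg2rad(5.55)),31.7-14*np.sin(np.deg2rad(5.55)),50,5.55)
d=snapshot('scene');save(d,'s10.png',(165,120,285,210),6.6)"
```

```text
time: 16.1
tool_pos: [601.5, 30.4, 49.9]
tcp_rot: [-180.0, -0.0, 5.5]
ft_force: [3.0, 0.4, -2.2]
finger_gap: -0.1
t 16.1 pos [601.5  30.4  49.9] rpy [-1.80e+02 -3.00e-02  5.48e+00] F [ 3.   0.4 -2.2] gap -0.1
tool shift [-1.  -0.  -0.1] rotvec [-0.    -0.001 -0.001]
```

View pics/s10.png

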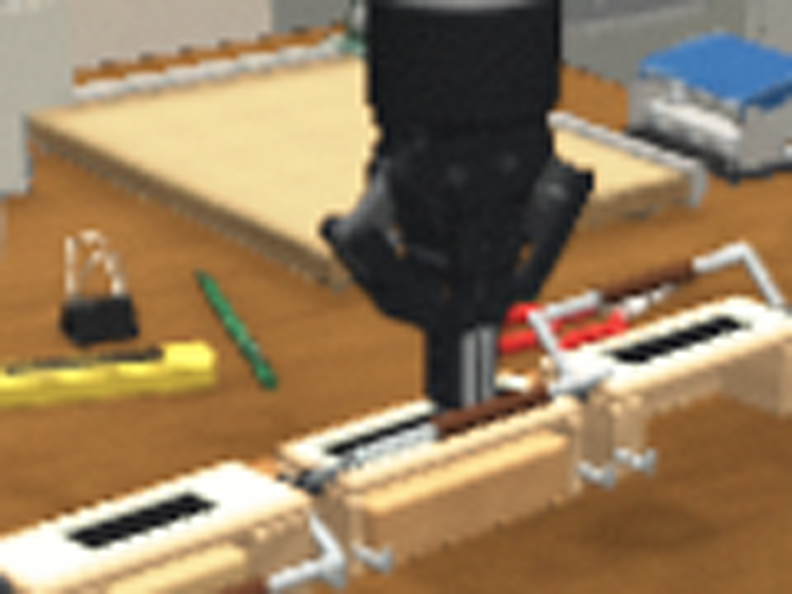

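```bash

python3 -m creep '{"translation":[[-3,0,1],[0,0,0],[3,0,0],[0,0,-30],[-12,0,0],[-13,0,0],[0,0,0],[0,0,10],[0,0,10],[0,0,0]],"rotation":[[0,0,0],[0,0,0],[0,0,0],[0,0,0],[0,0,0],[0,0,0],[0,0,0],[0,0,0],[0,0,0],[0,0,0]],"claw":[0,0,0,0,0,0,0,0,0,0]}'
python3 -c "
from h import *
delta(614.4-38*np.cos(np.deg2rad(5.55)),31.7-38*np.sin(np.deg2rad(5.55)),22,5.55)
d=snapshot('scene');save(d,'s11.png',(165,120,285,210),6.6)
d=snapshot('wrist');save(d,'w11.png')"
```

```text
time: 17.15
tool_pos: [575.1, 28.1, 56.1]
tcp_rot: [-180.0, 0.2, 5.5]
ft_force: [-0.5, -0.8, -0.5]
finger_gap: -0.1
t 17.15 pos [575.1  28.1  56.1] rpy [-179.97    0.23    5.49] F [-0.5 -0.8 -0.5] gap -0.1
tool shift [ 1.6  0.2 34. ] rotvec [-0.001  0.004 -0.001]
```

View pics/s11.png

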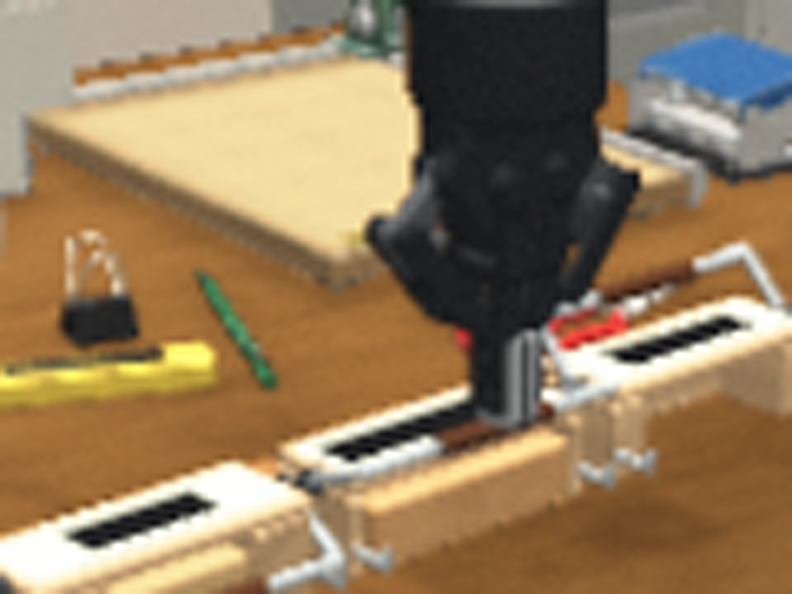

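View pics/w11.png

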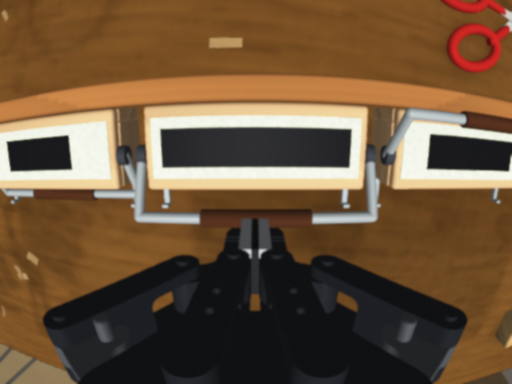

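```bash

python3 -m creep '{"translation":[[1.5,0,4],[0,0,5],[0,0,5],[0,0,4],[0,0,0]],"rotation":[[0,0,0],[0,0,0],[0,0,0],[0,0,0],[0,0,0]],"claw":[0,0,0,0,0]}'
python3 -c "
from h import *
delta(614.4-38*np.cos(np.deg2rad(5.55)),31.7-38*np.sin(np.deg2rad(5.55)),22,5.55)
d=snapshot('scene');save(d,'s12.png',(165,120,285,210),6.6)"
```

```text
time: 17.75
tool_pos: [577.5, 28.2, 39.8]
tcp_rot: [-180.0, 0.1, 5.5]
ft_force: [-0.8, -0.1, -0.0]
finger_gap: -0.2
t 17.75 pos [577.5  28.2  39.8] rpy [-1.7999e+02  8.0000e-02  5.4900e+00] F [-0.8 -0.1 -0. ] gap -0.2
tool shift [-0.9  0.1 17.8] rotvec [-0.     0.001 -0.001]
```

View pics/s12.png

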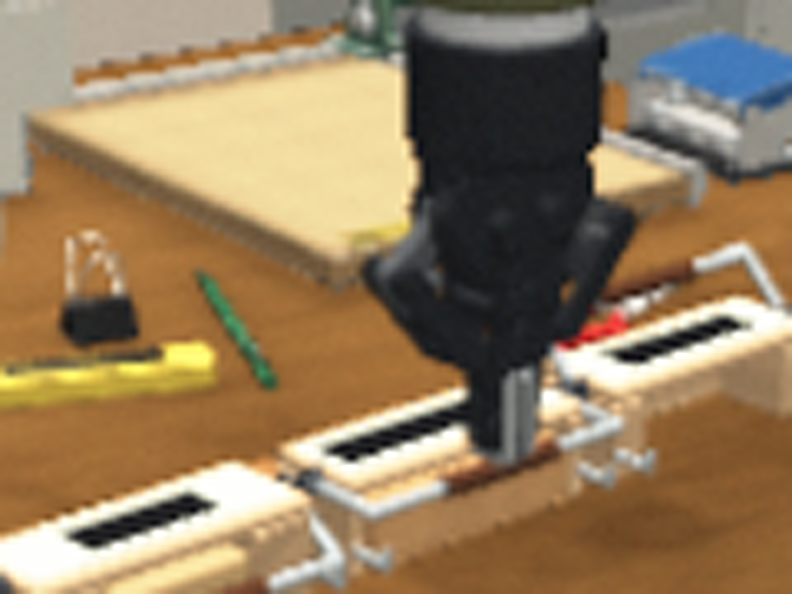

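```bash

python3 -m creep '{"translation":[[-1,0,5],[0,0,5],[0,0,4],[0,0,3],[0,0,0]],"rotation":[[0,0,0],[0,0,0],[0,0,0],[0,0,0],[0,0,0]],"claw":[0,0,0,0,0]}'
python3 -m creep '{"translation":[[0,0,1],[0,0,1],[0,0,0]],"rotation":[[0,0,0],[0,0,0],[0,0,0]],"claw":[0,0,0]}'
python3 -c "
from h import *
delta(614.4-38*np.cos(np.deg2rad(5.55)),31.7-38*np.sin(np.deg2rad(5.55)),22,5.55)
d=snapshot('scene');save(d,'s13.png',(165,120,285,210),6.6)"
```

```text
time: 18.3
tool_pos: [576.7, 28.1, 23.1]
tcp_rot: [-180.0, 0.1, 5.5]
ft_force: [0.4, -0.3, 0.3]
finger_gap: 0.1
time: 18.6
tool_pos: [577.2, 28.1, 21.8]
tcp_rot: [180.0, -0.0, 5.5]
ft_force: [0.6, -0.2, -0.3]
finger_gap: 0.2
t 18.6 pos [577.2  28.1  21.8] rpy [ 1.80e+02 -1.00e-02  5.49e+00] F [ 0.6 -0.2 -0.3] gap 0.2
tool shift [-0.7 -0.  -0.2] rotvec [ 0.    -0.    -0.001]
```

View pics/s13.png

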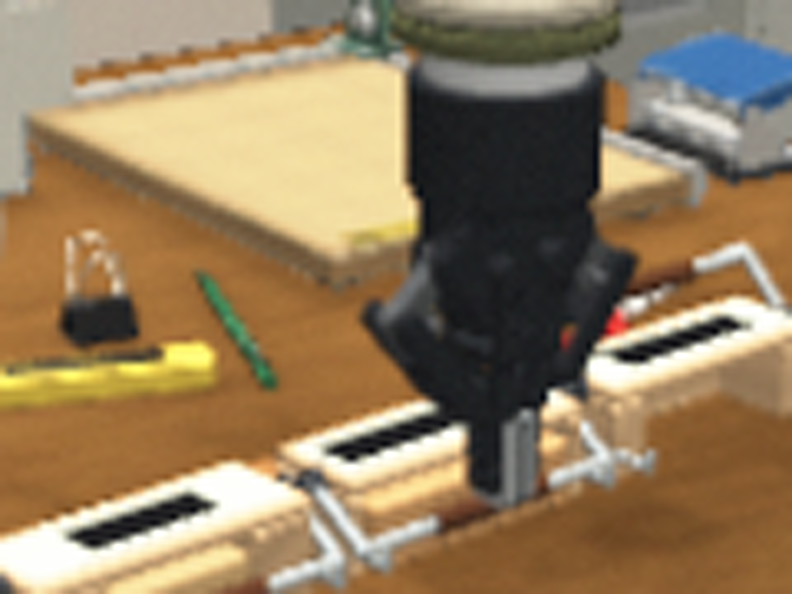

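Almost down. I'll keep pressing until I feel a firm stop.

```bash

python3 -m creep '{"translation":[[0,0,0.8],[0,0,0.8],[0,0,0]],"rotation":[[0,0,0],[0,0,0],[0,0,0]],"claw":[0,0,0]}'
python3 -m creep '{"translation":[[0,0,0.8],[0,0,0.5],[0,0,0]],"rotation":[[0,0,0],[0,0,0],[0,0,0]],"claw":[0,0,0]}'
```

```text
time: 18.95
tool_pos: [577.5, 28.1, 20.8]
tcp_rot: [180.0, -0.0, 5.5]
ft_force: [-1.2, -0.0, 4.8]
finger_gap: -0.1
time: 19.25
tool_pos: [577.6, 28.1, 20.4]
tcp_rot: [180.0, -0.0, 5.5]
ft_force: [-5.6, -0.5, 13.1]
finger_gap: 0.1
```

```bash

python3 -m creep '{"translation":[[-4,0,-3],[-10,0,-20],[-20,0,-40],[-30,0,-40],[-30,0,-20],[-20,0,0],[0,0,0],[0,0,0]],"rotation":[[0,0,0],[0,0,0],[0,0,0],[0,0,0],[0,0,0],[0,0,0],[0,0,0],[0,0,0]],"claw":[0,0,0,0,0,0,0,0]}'
python3 -c "
from h import *
delta(614,31,100,5.55)
d=snapshot('scene');save(d,'s14.png',(165,140,285,230),6.6)
c=np.deg2rad(5.55);B=np.array([[np.cos(c),np.sin(c),0],[-np.sin(c),np.cos(c),0],[0,0,1]])
for a in(0,.1,.2):
    P=np.array([-36*np.cos(.588-a),0,36-36*np.sin(.588-a)]);print(a,(proj(d,B.T@P+[614.4,31.7,0])-[165,140])*6.6)
d=snapshot('wrist');save(d,'w14.png',(90,20,420,260),2.4)"
```

```text
time: 20.05
tool_pos: [463.7, 17.2, 141.8]
tcp_rot: [180.0, -0.0, 5.5]
ft_force: [0.5, -0.6, 0.1]
finger_gap: 0.1
t 20.05 pos [463.7  17.2 141.8] rpy [ 1.80e+02 -3.00e-02  5.48e+00] F [ 0.5 -0.6  0.1] gap 0.1
tool shift [150.9   0.6  41.8] rotvec [ 0.    -0.001 -0.001]
0 [484.39692795 371.07960879]
0.1 [487.55090158 365.39675007]
0.2 [490.17966529 359.06410929]
```

View pics/s14.png

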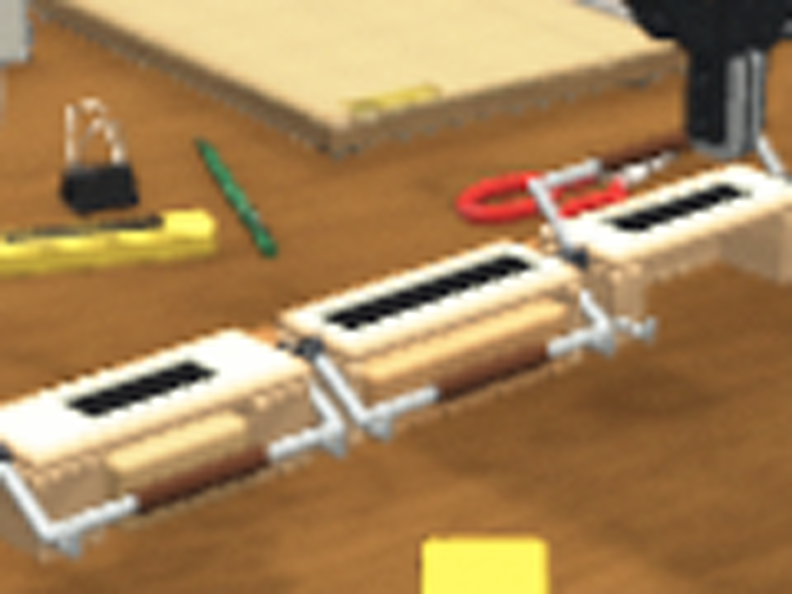

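View pics/w14.png

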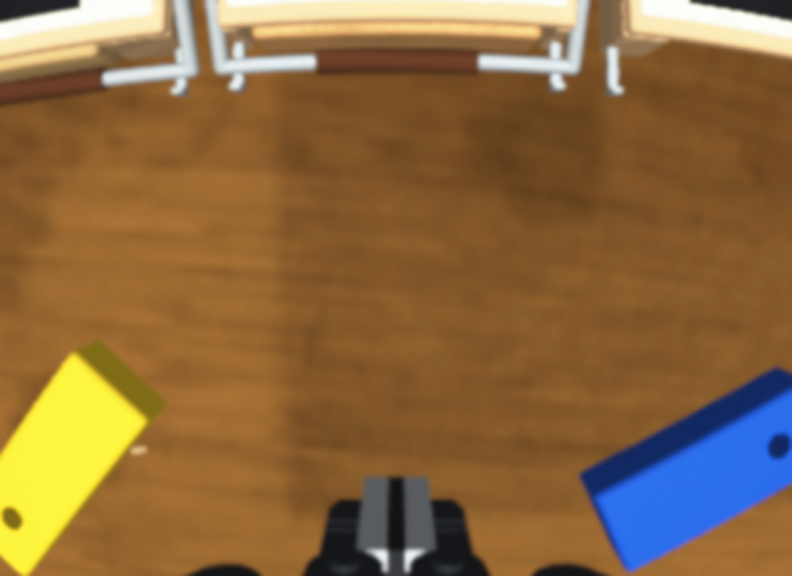

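```bash
python3 -c "
from bench import *
s=sense();print(s['ft_force'],s['qd']);print(hand_in())"
```

```text
[-0.89914906  0.30575375  0.15333564] [ 0.01620937  0.66845384 -0.36012977 -0.05244993  0.24343721 -0.04424954]
the job is handed in; nothing more can be done
None
```

I put the long block in the middle bay, the one with the longest bar on its card, and swung that bay's bail down into its catches. The job was handed in at about 20 s of the 56 s limit.

**Block:** I gripped it, squared it up in front of the bay, then pushed it in with both fingertips. It stopped firmly, with the push force rising to about 12 N. In the wrist view its front sat about 1–2 mm proud of the roof edge, where a fully home block should be. It looked square and within about 1 mm of the middle.

**Bail:** I pushed it forward over the top from behind, then pressed it down to a firm stop at fingertip height 20.4 mm (13 N). The down position puts the top of the sleeve at 21 mm. In the last scene picture the crossbar is at the height expected for angle 0, and it looks the same as the short bay's closed bail.

**Disagreements:**
- The top and wrist cameras differed by about 2 mm on the x positions of both block and rack.
- In the last picture the sleeve's centre was about 1 pixel sideways from the prediction.

Both are within the calibration error.

**Not measured:** I did not measure the other blocks, the other bails or the tape again at the end. I never deliberately touched them. The other two bails look unmoved in the last picture, but the medium block and the tape were outside the close-ups I viewed. At hand-in the arm was clear of everything, and the wrist force was below 1 N.

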